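# Lock a camlock vacuum filter onto its bench port

## Task

Fit the vacuum filter to the grooved port on the carving bench: push its coupling straight down until it sits fully home on the port's shoulder, with both cam arms still up, then swing the two cam arms down one after the other, each all the way to its stop. Push only as hard as it takes to feel it seat (over 50 N would ruin the seal), do not wrench the arms, leave everything else on the bench where it is, and let go at the end.

Things in the scene. Friction and masses are not known exactly. Their poses are not given: they have to be found in the camera images.
- coupling: Loose vacuum filter, 0.44 kg, upright. Origin: centre of its open lower rim, z up its axis. Camlock cup: aluminium, outside 62 mm, z 0 to 42; bore 46 mm, 36 mm deep. Grey barrel above: 46 mm wide, z 42 to 80, flat top: grip it across local y (clear of the arms) or push on it. Two steel cam arms hinge at z = 22, x = +34 (cam_a) and x = -34 mm (cam_b), leaning out over +x and -x.
- coupling_top (a point): Centre of the flat top of the filter's barrel, 80 mm above the coupling's origin.
- adaptor: Grooved port, fixed; 110 mm square plate. Origin: on the bench under its upright axis; yaw is of no matter. Its aluminium spigot is screwed into the plate to a height h, 0 to 40 mm, that differs each time and is not measured: feel for it. Spigot 44.4 mm wide, z = 45+h to 79+h, groove (33 wide) 51+h to 70+h, 4 mm taper on top. The smooth capped stub on a like plate 0.4 m off is not for use.
- cam_a (a joint): Arm at the coupling's +x side: 0 = up (55 deg above horizontal), grows as it swings out and down about the coupling's y, stop at 1.33 (21 deg below horizontal). Bar 16 mm wide, 6 thick. Stays where left (friction 0.12 N m); over its last degrees the nose bites under the lip of a seated coupling: stiffer, to about 10 N at 45 mm from the hinge. Shut fingers can press it down from above.
- cam_b (a joint): The same for the cam arm at the coupling's -x side.
- cam_a_end (a point): Centre of cam arm a's roller-shaped end (12 mm thick, 24 mm wide), 70 mm from its hinge.
- cam_b_end (a point): Centre of cam arm b's roller-shaped end (12 mm thick, 24 mm wide), 70 mm from its hinge.
- gouge1: Bystander: carving gouge with wooden handle, 200 mm long, lying along its x; origin under its middle.
- gouge2: Bystander: a second such gouge.
- wax_tin: Bystander: round metal tin, 68 mm wide, 45 mm high; origin under its centre.
- offcut: Bystander: wooden offcut 60 x 110 x 35 mm; origin under its centre.
- brush: Bystander: bench brush, 200 mm long, lying along its x.
- mallet: Bystander: carver's mallet standing on its head, 100 mm wide, 235 mm high; origin under its centre.
- port_axis (a point): On the port's axis, on top of its plate, 12 mm above the adaptor's origin. 66 mm wide shoulder at z = 45+h: the coupling is home when its rim rests on it. A rubber plunger 26 mm wide stands to 91+h; it must go down 10 mm against 9 to 12 N (filter's weight included), where it stays by friction. A filter only laid on is 10 mm too high: its arms block. The shoulder is a hard stop: meet it at 10 mm/s or less.

How it is judged:
By the outcome, as a careful person would: the job done as asked, in the order asked, and still so for the second after the job is handed in, with the robot touching nothing.
It also fails if it takes over 69 s, if anything falls off the work surface, if the arm or the gripper's body presses on something with over 40 N, if the wrist force passes 120 N, or if a joint passes its speed limit or range.

## Robot

A 6-joint arm with a two-finger parallel gripper is mounted at the origin on the work surface. World frame = base frame: x ahead of the robot, y to its left, z up, the work surface at z = 0. Lengths are in mm, angles in rad, forces in N, time in s.
With the tool pointing down it reaches from about 350 to 975 mm from the base axis. Payload 7.1 kg.
Tool frame: the origin (TCP) lies midway between the tips of the shut fingers; the grasp point (between the pads) lies pinch_z behind it (pinch_z is the distance from the TCP to the grasp point, in mm); z points along the fingers, y is the line along which they close (so a half turn about z gives the same grasp; the last joint's range is limited). The gripper opens to 88 mm and grips with 3 to 60 N. Pads are 20 mm wide; open, the fingers measure 115 mm over their backs; the gripper's body (75 mm by 178 mm) begins 61 mm behind the grasp point.
Start: joints at [-1.288, 0.423, 1.63, -0, 1.089, -0.019], TCP at [185.792, -596.729, 222.675] pointing down, gripper open.
Joint ranges: [-3, 3], [-0.9, 2.11], [0.09, 2.58], [-1.31, 4.45], [0.11, 2.69], [-2.54, 2.54]. Speed limits (rad/s): [2.39, 2.39, 3.01, 3.14, 3.14, 3.14].

## Interface

Orientations are given as a rotation vector (axis times angle).
In Python, from workcell import get_obs, get_image, close_job, pinch_z gives the robot as it stands.
- The arm moves only by the tool jog_arm, never from a script. Its argument "commands" is a list of rows, each a list of 3 entries, a list of its own where there are three numbers: the gripper command: -1 is shut, 1 is fully open, values between are in proportion, then the shift along the tool's x, y, z as a fraction of full scale, then the turn, a rotation vector about the tool's x, y, z as a fraction of full scale. In form: [[gripper, [tx, ty, tz], [rx, ry, rz]], ...]. A call has 1 to 10 rows; each row shifts and turns the commanded pose from where the row before left it, along the tool's axes as they then stand; what a row does not reach is not made up. Full scale, the value 1, is 0.1 m for a shift and 45 degrees for a turn. A row lasts 1/10 s, in which the tool goes at most 50 mm and 8.59 degrees, less where a joint would pass 70% of its speed; a pose out of reach is approached as far as the arm can. A call with a number of a shift or a turn outside -1 to 1 is refused whole. A call with a gripper value outside its range is refused whole. The fingers move at their own pace and stop on an object; the grip force is fixed at half the most. Time passes only in rows, so rows that do not move let the fingers close. It gives the time, the measured TCP pose, the force, the opening and the grip force at its end, in the units of the state.
- get_obs(): the state, without advancing time (a new reading comes with each control period).
- get_image(name): name is "side" or "top" or "wrist"; returns a dict with "image" (400x640x3 uint8, blue, green, red), "z_map" (400x640 float32, mm along the optical axis (not along the pixel's ray), 0 where there is no reading), "intrinsics" (3x3 intrinsics, pixels), "eye" and "orientation" of the camera in the world; the wrist camera has in their place "mount" (4x4, takes a point from camera to tool coordinates, whose origin is the TCP and whose axes are the flange's). Camera axes: x right, y down, z forward; pixel columns grow to the right and rows downward; lengths in mm; the calibration is good to about 2 mm. The wrist camera is an equidistant fisheye: a pixel r from the principal point sees the ray r / f radians off the axis. A picture is of the moment at which its call begins: read the wrist's pose just before it.
- close_job(): hands the job in; it is judged then, once.
The state is a dict: "t": time; "qpos": joint angles; "qvel": joint speeds; "joint_torque": joint torques, N m; "ee_pos": TCP position; "orientation": TCP orientation; "ft_force": force on the tool from outside, world axes, zero at the start; "moment": the same for the moment, N m; "width": finger opening in mm; "grasp_force": force on a finger pad.
Only numpy, scipy, OpenCV 4.12 (cv2) and the standard library are available. Lean on these libraries where they do the work, as an engineer would, in place of code of your own. Each camera call takes 0.05 s, during which the arm holds its last target. There are 200 camera calls.

## Working session

There is one attempt and no reset: what is moved stays moved. The work goes in short steps, Python scripts to look and compute and a tool call to move; the robot and the scene stay as the last step left them, time stands still between calls to the robot, and variables do not carry over. Pictures are saved under pics/ and viewed, at most 10 in all, crops included, and the job is handed in when it is done.

Besides the shell and the picture viewer there is one more tool, called after ">>>" in YAML: its name, and indented under it one key for each argument. jog_arm: Moves the arm, as the interface text tells. Its arguments: {"type":"object","properties":{"commands":{"type":"array","items":{"type":"array"}}},"required":["commands"]}

```bash
mkdir -p pics; ls; python3 - <<'E'
from workcell import get_obs,get_image,pinch_z
import cv2,numpy as np
o=get_obs();print(o,pinch_z)
ims=[]
for n in("top","side"):
    d=get_image(n);print(n,d["intrinsics"],d["eye"],d["orientation"])
    cv2.imwrite(f"pics/{n}0.png",d["image"]);np.savez(f"{n}0.npz",**d)
E
```

```text
pics
{'t': 0.0, 'qpos': array([-1.28798670e+00,  4.23834596e-01,  1.63068768e+00, -2.21506334e-05,
        1.08859992e+00, -1.90237818e-02]), 'qvel': array([ 3.20389311e-04,  7.00859545e-04, -6.14908671e-04,  9.71715060e-05,
        1.67636663e-04,  1.39199707e-03]), 'joint_torque': array([ 5.73113230e-04, -5.44618034e+01, -2.73658222e+01,  6.44317525e-02,
        2.28616077e-02, -1.46253719e-04]), 'ee_pos': array([ 185.64341471, -596.20857996,  221.9065086 ]), 'orientation': array([-3.10438536e+00, -4.72109503e-01,  3.46348170e-04]), 'ft_force': array([-0.11244066,  0.73085773,  0.63584989]), 'moment': array([ 0.03533165, -0.03035661,  0.02027278]), 'grasp_force': 0.0, 'width': 87.67922388070254} 18.700000000000003
top [[422.2393357    0.         318.49214264]
 [  0.         422.2393357  199.7309627 ]
 [  0.           0.           1.        ]] [ 473.16626378   58.90150657 1203.15832523] [-2.14237142  2.19857975 -0.1064357 ]
side [[500.37938916   0.         321.88288522]
 [  0.         500.37938916 205.48351234]
 [  0.           0.           1.        ]] [ 171.00058948 1015.47982781 1076.07797128] [-0.58938078  2.70731988 -1.13911398]
```

View pics/top0.png

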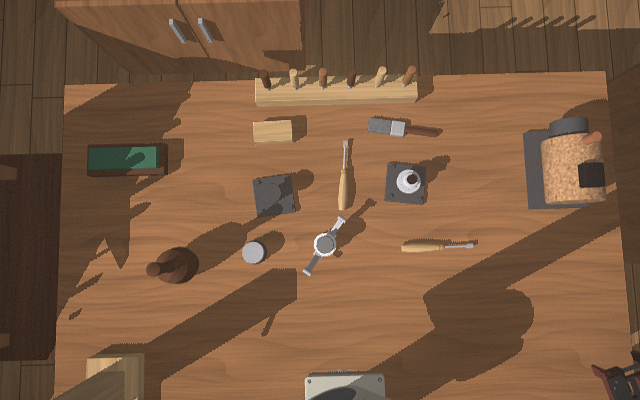

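View pics/side0.png

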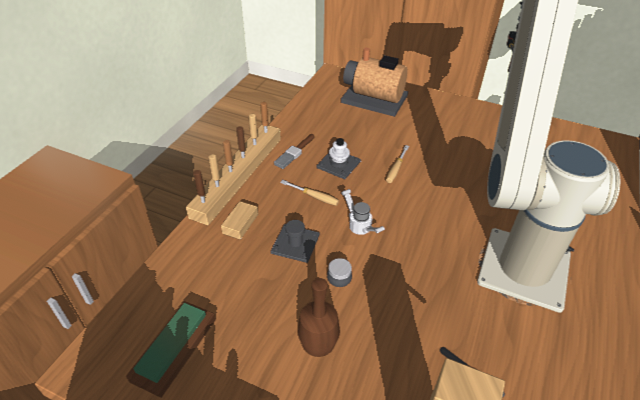

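The top view shows the coupling at about (325,243), with its arm ends near (340,221) and (308,272). The grooved port is at (405,182), and the capped stub at (275,195) is not for use. I'll measure them from the depth maps.

```bash
cat > h.py <<'E'
import numpy as np,cv2
from scipy.spatial.transform import Rotation as R
def cloud(d):
    K=d["intrinsics"];z=d["z_map"];v,u=np.mgrid[:z.shape[0],:z.shape[1]]
    c=np.stack([(u-K[0,2])/K[0,0]*z,(v-K[1,2])/K[1,1]*z,z],-1)
    return c@R.from_rotvec(d["orientation"]).as_matrix().T+d["eye"]
E
python3 - <<'E'
from h import *
for n,regs in(("top",{"coup":(295,205,355,285),"port":(380,155,435,210)}),("side",{"coup":(335,182,395,240),"port":(312,130,365,180)})):
    d=dict(np.load(n+"0.npz"));P=cloud(d)
    for k,(a,b,c,e) in regs.items():
        Q=P[b:e,a:c].reshape(-1,3);Q=Q[d["z_map"][b:e,a:c].ravel()>0]
        print(n,k,"bench",np.median(Q[:,2]).round(1))
        for lo,hi in((8,18),(20,35),(35,45),(45,60),(60,75),(75,85),(85,95),(95,110),(110,125),(125,140)):
            S=Q[(Q[:,2]>lo)&(Q[:,2]<=hi)]
            if len(S)>3: print(lo,hi,len(S),S.mean(0).round(1),S.min(0).round(0),S.max(0).round(0),(cv2.minAreaRect(S[:,:2].astype(np.float32))))
E
python3 - <<'E'
import cv2
a=cv2.imread('pics/top0.png')[150:290,285:445];b=cv2.imread('pics/side0.png')[125:245,270:410]
cv2.imwrite('pics/c0.png',cv2.hconcat([cv2.resize(a,(400,350),interpolation=2),cv2.resize(b,(400,350),interpolation=2)]))
E
```

```text
top coup bench -0.3
8 18 10 [553.3  40.3  14.3] [430. -19.   9.] [574. 125.  18.] ((500.9877014160156, 48.69623947143555), (140.4690704345703, 145.08599853515625), 3.6361522674560547)
20 35 109 [488.5  32.7  27.5] [425. -16.  20.] [573.  77.  35.] ((498.8387756347656, 24.446109771728516), (31.737810134887695, 169.05795288085938), 58.91676712036133)
35 45 206 [464.5  45.8  40.9] [415.   9.  35.] [512.  83.  45.] ((463.2371826171875, 45.15255355834961), (59.94677734375, 103.833740234375), 80.4504165649414)
45 60 77 [456.8  52.9  51.9] [403.   2.  45.] [522.  91.  60.] ((468.0443115234375, 55.76951217651367), (36.250099182128906, 140.82823181152344), 55.368919372558594)
60 75 98 [453.   53.2  69. ] [386. -12.  60.] [539. 104.  75.] ((463.37384033203125, 44.3431282043457), (42.18799591064453, 179.8713836669922), 47.220001220703125)
75 85 262 [471.8  40.9  78.9] [388. -14.  75.] [542. 101.  84.] ((465.7734375, 44.32080078125), (45.452552795410156, 174.59286499023438), 47.40306091308594)
85 95 5 [458.7  41.   85.6] [450.  28.  85.] [471.  60.  86.] ((460.9451904296875, 43.14704132080078), 
[... 3021 characters left out ...]
0 75 67 [ 627.7 -178.6   65.1] [ 603. -204.   60.] [ 661. -166.   75.] ((630.2044677734375, -182.65753173828125), (61.882110595703125, 33.54804992675781), 15.970006942749023)
75 85 19 [ 628.2 -173.8   81.9] [ 610. -180.   75.] [ 647. -168.   85.] ((628.24658203125, -173.50144958496094), (37.113014221191406, 11.228842735290527), 5.0973286628723145)
85 95 57 [ 627.8 -181.    89.1] [ 609. -200.   85.] [ 653. -165.   94.] ((629.3017578125, -183.53976440429688), (38.838951110839844, 32.13933563232422), 22.420684814453125)
95 110 48 [ 630.  -186.7  100.7] [ 617. -203.   95.] [ 642. -174.  106.] ((629.7018432617188, -189.07395935058594), (24.843442916870117, 28.926481246948242), 1.0415849685668945)
```

View pics/c0.png

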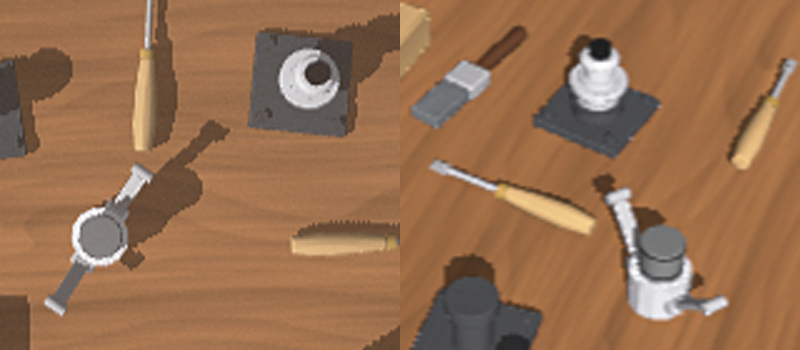

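```bash
python3 - <<'E'
from h import *
for n in("top","side"):
    d=dict(np.load(n+"0.npz"));P=cloud(d);P[d["z_map"]==0]=0
    Q=P.reshape(-1,3);m=(Q[:,2]>70)&(Q[:,2]<90);D=np.hypot(Q[:,0]-466,Q[:,1]-44)
    S=Q[m&(D<30)&(abs(Q[:,2]-80)<2)];print(n,"barrel",S.mean(0).round(1),len(S),cv2.minEnclosingCircle(S[:,:2].astype(np.float32)))
    for s in(1,-1):
        E=Q[m&(D>55)&(D<120)&(s*(Q[:,0]-466)>0)];print("end",s,len(E),E.mean(0).round(1),cv2.minAreaRect(E[:,:2].astype(np.float32)))
    B=Q[(Q[:,2]>28)&(Q[:,2]<90)&(D>30)&(D<120)&(abs(Q[:,1]-44+.74*(Q[:,0]-466))<45)];C=np.cov(B[:,:2].T);w,v=np.linalg.eigh(C);print("arm dir",np.degrees(np.arctan2(v[1,1],v[0,1])),len(B))
E
```

```text
top barrel [466.   45.1  79.7] 134 ((465.95428466796875, 43.85788345336914), 22.627710342407227)
end 1 45 [532.5  -1.8  75.7] ((531.80419921875, -1.0524234771728516), (23.72567367553711, 15.360075950622559), 56.825477600097656)
end -1 35 [395.   93.2  73. ] ((395.1756896972656, 94.01741790771484), (23.47541618347168, 11.035264015197754), 55.5234260559082)
arm dir 145.29349822846893 323
side barrel [465.   47.4  80. ] 95 ((462.8764953613281, 45.22050857543945), 24.175325393676758)
end 1 37 [531.    0.6  75.7] ((529.43359375, 0.3171825408935547), (23.940502166748047, 18.749649047851562), 52.605560302734375)
end -1 26 [392.6  95.1  73.4] ((391.8399963378906, 94.0009994506836), (23.154268264770508, 12.721159934997559), 59.20443344116211)
arm dir 144.800144420267 299
```

>>> jog_arm:
  commands:
    - [1, [0.42, -0.197, 0], [0, 0, 0]]
    - [1, [0.42, -0.197, 0], [0, 0, 0]]
    - [1, [0.42, -0.197, 0], [0, 0, 0]]
    - [1, [0.42, -0.197, 0], [0, 0, 0]]
    - [1, [0.42, -0.197, 0], [0, 0, 0]]
    - [1, [0.42, -0.197, 0], [0, 0, 0]]
    - [1, [0.42, -0.197, 0], [0, 0, 0]]
    - [1, [0.42, -0.197, 0], [0, 0, 0]]
    - [1, [0.42, -0.197, 0], [0, 0, 0]]
    - [1, [0.42, -0.197, 0], [0, 0, 0]]

```text
t: 1.1
ee_pos: [529.3, -282.2, 222.4]
orientation: [-3.106, -0.472, 0.001]
ft_force: [0.4, -0.8, 0.3]
width: 88.2
grasp_force: 0.0
```

>>> jog_arm:
  commands:
    - [1, [0.42, -0.197, 0], [0, 0, 0]]
    - [1, [0.42, -0.197, 0], [0, 0, 0]]
    - [1, [0.42, -0.197, 0], [0, 0, 0]]
    - [1, [0, 0, 0], [0, 0, 0]]
    - [1, [0, 0, 0], [0, 0, 0]]
    - [1, [0, 0, 0], [0, 0, 0]]

```text
t: 1.7
ee_pos: [630.0, -190.4, 222.2]
orientation: [-3.106, -0.472, 0.002]
ft_force: [-1.0, 0.1, -0.0]
width: 87.8
grasp_force: 0.0
```

```bash
cat >> h.py <<'E'
def wcloud(o,d):   # wrist depth -> world; equidistant fisheye
    K=d["intrinsics"];z=d["z_map"];v,u=np.mgrid[:z.shape[0],:z.shape[1]]
    x=(u-K[0,2])/K[0,0];y=(v-K[1,2])/K[1,1];t=np.hypot(x,y)+1e-9
    s=np.tan(np.minimum(t,1.4))/t
    c=np.stack([x*s*z,y*s*z,z],-1);M=d["mount"]
    P=(c@M[:3,:3].T+M[:3,3])@R.from_rotvec(o["orientation"]).as_matrix().T+o["ee_pos"]
    P[(z==0)|(t>1.3)]=-1e4
    return P
E
python3 - <<'E'
from h import *
from workcell import *
o=get_obs();d=get_image("wrist");cv2.imwrite("pics/w1.png",d["image"]);np.savez("w1.npz",**d)
print(o["ee_pos"],o["orientation"],o["ft_force"],d["intrinsics"],d["mount"])
Q=wcloud(o,d).reshape(-1,3);D=np.hypot(Q[:,0]-631,Q[:,1]+189)
for lo,hi in((9,15),(45,53),(53,58),(84,92),(97,105)):
    S=Q[(D<85)&(Q[:,2]>lo)&(Q[:,2]<hi)]
    if len(S)>4: print(lo,hi,len(S),np.median(S[:,2]),cv2.minEnclosingCircle(S[:,:2].astype(np.float32)),cv2.minAreaRect(S[:,:2].astype(np.float32)))
E
```

```text
[ 629.96602105 -190.43672787  222.18098165] [-3.10567590e+00 -4.71609852e-01  2.15490658e-03] [-0.95511534  0.06637297 -0.02682413] [[309.70691629   0.         318.27724733]
 [  0.         309.70691629 202.33961719]
 [  0.           0.           1.        ]] [[ 4.41420568e-05 -9.52632625e-01 -3.04123462e-01  8.38759069e+01]
 [ 9.99999247e-01  4.15030238e-04 -1.15489058e-03  3.49941231e-02]
 [ 1.22640688e-03 -3.04123182e-01  9.52631926e-01 -1.61979591e+02]
 [ 0.00000000e+00  0.00000000e+00  0.00000000e+00  1.00000000e+00]]
9 15 4496 11.85539818664489 ((632.0775756835938, -190.69393920898438), 76.56451416015625) ((631.4386596679688, -190.31015014648438), (111.13134765625, 110.97913360595703), 82.76933288574219)
45 53 35 50.085031112961815 ((648.8117065429688, -183.66574096679688), 27.486408233642578) ((655.303466796875, -181.14630126953125), (15.074973106384277, 54.960636138916016), 21.210887908935547)
53 58 1050 55.76176329180497 ((631.8307495117188, -190.7820587158203), 33.23832321166992) ((632.4339599609375, -190.01467895507812), (63.28763961791992, 63.82271194458008), 18.385103225708008)
84 92 874 88.92328690150276 ((631.385498046875, -190.44419860839844), 22.708051681518555) ((632.0497436523438, -190.76573181152344), (43.61617660522461, 43.303260803222656), 16.11439323425293)
97 105 585 101.76016364680949 ((631.7516479492188, -190.6718292236328), 13.563437461853027) ((631.6602783203125, -190.75576782226562), (26.062654495239258, 23.88997459411621), 16.363624572753906)
```

View pics/w1.png

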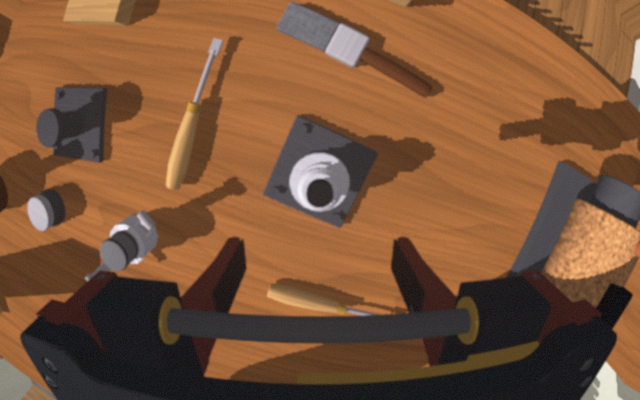

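>>> jog_arm:
  commands:
    - [1, [-0.146, -0.457, 0], [0, 0, 0]]
    - [1, [-0.146, -0.457, 0], [0, 0, 0]]
    - [1, [-0.146, -0.457, 0], [0, 0, 0]]
    - [1, [-0.146, -0.457, 0], [0, 0, 0]]
    - [1, [-0.146, -0.457, 0], [0, 0, 0]]
    - [1, [-0.146, -0.457, 0], [0, 0, 0]]
    - [1, [0, 0, 0], [0, 0, -0.19]]
    - [1, [0, 0, 0], [0, 0, -0.19]]
    - [1, [0, 0, 0], [0, 0, -0.19]]
    - [1, [0, 0, 0], [0, 0, -0.19]]

```text
t: 2.75
ee_pos: [465.3, 44.8, 223.0]
orientation: [2.826, 1.371, 0.001]
ft_force: [-0.6, 0.2, 0.3]
width: 87.7
grasp_force: 0.0
```

>>> jog_arm:
  commands:
    - [1, [0, 0, 0], [0, 0, -0.19]]
    - [1, [0, 0, 0], [0, 0, -0.19]]
    - [1, [0, 0, 0], [0, 0, -0.19]]
    - [1, [0, 0, 0], [0, 0, -0.19]]
    - [1, [0, 0, 0], [0, 0, -0.19]]
    - [1, [0, 0, 0], [0, 0, -0.19]]
    - [1, [0, 0, 0], [0, 0, -0.19]]
    - [1, [0, 0, 0], [0, 0, -0.19]]
    - [1, [0, 0, 0], [0, 0, -0.19]]
    - [1, [0, 0, 0], [0, 0, -0.19]]

```text
t: 3.75
ee_pos: [465.4, 44.6, 222.9]
orientation: [1.146, 2.925, 0.0]
ft_force: [-0.4, -1.6, -0.2]
width: 88.0
grasp_force: 0.0
```

>>> jog_arm:
  commands:
    - [1, [0, 0, 0], [0, 0, -0.19]]
    - [1, [0, 0, 0], [0, 0, 0]]
    - [1, [0, 0, 0], [0, 0, 0]]
    - [1, [0, 0, 0], [0, 0, 0]]

```text
t: 4.15
ee_pos: [465.7, 45.4, 222.8]
orientation: [0.936, 2.999, 0.0]
ft_force: [-0.4, -0.7, -1.5]
width: 87.8
grasp_force: 0.0
```

```bash
python3 - <<'E'
from h import *
from workcell import *
o=get_obs();d=get_image("wrist");cv2.imwrite("pics/w2.png",d["image"]);np.savez("w2.npz",**d)
Rm=R.from_rotvec(o["orientation"]).as_matrix()
print(o["ee_pos"],o["qpos"],"toolx deg",np.degrees(np.arctan2(Rm[1,0],Rm[0,0])),"z",Rm[:,2])
Q=wcloud(o,d).reshape(-1,3);D=np.hypot(Q[:,0]-465,Q[:,1]-45)
def tool(p): return ((np.r_[p,0]-np.r_[o["ee_pos"][:2],0])@Rm)[:2].round(1)
S=Q[(D<28)&(abs(Q[:,2]-80)<3)];c=cv2.minEnclosingCircle(S[:,:2].astype(np.float32));print("barrel",len(S),np.median(S[:,2]),c,S[:,:2].mean(0),"tool",tool(c[0]))
e=[]
for s in(1,-1):
    E=Q[(D>55)&(D<120)&(Q[:,2]>65)&(Q[:,2]<92)&(s*(Q[:,0]-465)>0)]
    if len(E)<5: continue
    r=cv2.minAreaRect(E[:,:2].astype(np.float32));e.append(np.array(r[0]));print("end",len(E),np.median(E[:,2]),r,"tool",tool(r[0]))
if len(e)==2: print("mid",(e[0]+e[1])/2,np.degrees(np.arctan2(*(e[1]-e[0])[::-1])))
E
```

```text
[465.71962125  45.37412068 222.78168113] [ 7.16969350e-02  1.90663735e-01  1.96650572e+00 -1.75291836e-05
  9.84276973e-01 -8.93790421e-01] toolx deg 145.31890620482304 z [ 1.46898478e-04 -4.08691884e-06 -9.99999989e-01]
barrel 1490 79.74296729197886 ((464.8083801269531, 43.8757438659668), 23.458208084106445) [463.99779506  44.68954452] tool [-0.1 -1.8]
end 311 75.70780223460972 ((528.9986572265625, -0.08127212524414062), (22.561168670654297, 16.63150978088379), 54.743125915527344) tool [-77.9  -1.4]
end 318 72.88950676560601 ((395.2486877441406, 92.13604736328125), (22.892789840698242, 15.402883529663086), 55.32045364379883) tool [84.6 -1.6]
mid [462.12367249  46.02738762] 145.4146904534702
```

>>> jog_arm:
  commands:
    - [1, [0.005, -0.017, 0.4], [0, 0, 0]]
    - [1, [0, 0, 0.4], [0, 0, 0]]
    - [1, [0, 0, 0.4], [0, 0, 0]]
    - [1, [0, 0, 0.3], [0, 0, 0]]
    - [1, [0, 0, 0.15], [0, 0, 0]]
    - [1, [0, 0, 0.11], [0, 0, 0]]
    - [1, [0, 0, 0], [0, 0, 0]]
    - [1, [0, 0, 0], [0, 0, 0]]

```text
t: 5.0
ee_pos: [464.9, 44.8, 47.1]
orientation: [0.931, 3.0, 0.0]
ft_force: [0.3, 0.3, 0.7]
width: 87.7
grasp_force: 0.0
```

>>> jog_arm:
  commands:
    - [-1, [0, 0, 0], [0, 0, 0]]
    - [-1, [0, 0, 0], [0, 0, 0]]
    - [-1, [0, 0, 0], [0, 0, 0]]
    - [-1, [0, 0, 0], [0, 0, 0]]
    - [-1, [0, 0, 0], [0, 0, 0]]
    - [-1, [0, 0, 0], [0, 0, 0]]

```text
t: 5.6
ee_pos: [464.4, 44.7, 46.8]
orientation: [-0.931, -3.001, 0.0]
ft_force: [-0.6, -0.4, 1.2]
width: 45.7
grasp_force: 30.0
```

>>> jog_arm:
  commands:
    - [-1, [0, 0, -0.1], [0, 0, 0]]
    - [-1, [0, 0, -0.3], [0, 0, 0]]
    - [-1, [0, 0, -0.3], [0, 0, 0]]
    - [-1, [0, 0, -0.3], [0, 0, 0]]
    - [-1, [0, 0, -0.2], [0, 0, 0]]
    - [-1, [0, 0, -0.1], [0, 0, 0]]
    - [-1, [0, 0, 0], [0, 0, 0]]
    - [-1, [0, 0, 0], [0, 0, 0]]

```text
t: 6.4
ee_pos: [463.8, 44.7, 176.0]
orientation: [-0.93, -3.0, 0.001]
ft_force: [0.3, -0.9, -3.9]
width: 45.6
grasp_force: 30.0
```

>>> jog_arm:
  commands:
    - [-1, [-0.2, -0.073, 0], [0, 0, 0]]
    - [-1, [-0.36, -0.13, 0], [0, 0, 0]]
    - [-1, [-0.36, -0.13, 0], [0, 0, 0]]
    - [-1, [-0.36, -0.13, 0], [0, 0, 0]]
    - [-1, [-0.36, -0.13, 0], [0, 0, 0]]
    - [-1, [-0.36, -0.13, 0], [0, 0, 0]]
    - [-1, [-0.36, -0.13, 0], [0, 0, 0]]
    - [-1, [-0.25, -0.09, 0], [0, 0, 0]]
    - [-1, [-0.105, -0.039, 0], [0, 0, 0]]
    - [-1, [0, 0, 0], [0, 0, 0]]

```text
t: 7.4
ee_pos: [632.3, -190.5, 174.6]
orientation: [-0.932, -2.997, -0.0]
ft_force: [-0.2, 0.1, -4.7]
width: 45.6
grasp_force: 30.0
```

>>> jog_arm:
  commands:
    - [-1, [0, 0, 0], [0, 0, 0]]
    - [-1, [0, 0, 0], [0, 0, 0]]
    - [-1, [0, 0, 0], [0, 0, 0]]

```text
t: 7.7
ee_pos: [632.2, -188.7, 176.7]
orientation: [-0.929, -3.001, -0.0]
ft_force: [-0.2, 0.4, -4.1]
width: 45.6
grasp_force: 30.0
```

```bash
python3 - <<'E'
from h import *
from workcell import *
o=get_obs();print(o["ee_pos"],o["orientation"],o["ft_force"])
a=[]
for n,(x,y) in(("top",(409,180)),("side",(340,140)),("wrist",(320,200))):
    d=get_image(n);np.savez(n+"3.npz",**d);i=d["image"];a.append(cv2.resize(i[max(0,y-65):y+65,x-65:x+65],(260,260),interpolation=2) if n!="wrist" else cv2.resize(i,(280,260)))
    P=(wcloud(o,d) if n=="wrist" else cloud(d)).reshape(-1,3);D=np.hypot(P[:,0]-632,P[:,1]+190)
    for lo,hi in((115,131),(155,172),(195,220)):
        S=P[(D<45)&(P[:,2]>lo)&(P[:,2]<hi)]
        if len(S)>5: print(n,lo,len(S),np.percentile(S[:,2],[0,50,100]).round(1),cv2.minEnclosingCircle(S[:,:2].astype(np.float32)))
cv2.imwrite("pics/c3.png",cv2.hconcat(a))
E
```

```text
[ 632.21245382 -188.71787851  176.66115032] [-9.28703058e-01 -3.00051479e+00 -1.77358461e-04] [-0.16105818  0.39271199 -4.06980151]
top 155 107 [155.2 162.9 172. ] ((618.2984619140625, -167.08364868164062), 25.041032791137695)
top 195 17 [198.4 207.4 210.9] ((627.8616943359375, -173.23406982421875), 11.384991645812988)
side 115 6 [127.6 129.9 131. ] ((624.0179443359375, -170.60525512695312), 20.338300704956055)
side 155 120 [155.1 163.8 172. ] ((636.0144653320312, -179.3880615234375), 39.716514587402344)
side 195 207 [195.2 208.8 219.9] ((630.1856079101562, -184.80862426757812), 34.87446975708008)
wrist 115 7 [129.4 130.6 130.9] ((615.4840087890625, -176.1746826171875), 22.919225692749023)
wrist 155 2506 [155.  167.6 172. ] ((621.0689697265625, -181.4932403564453), 31.242517471313477)
wrist 195 7569 [195.  209.6 220. ] ((623.563232421875, -182.7541046142578), 34.18524169921875)
```

View pics/c3.png

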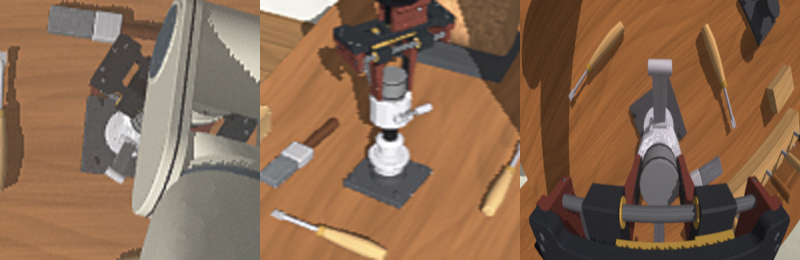

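```bash
python3 - <<'E'
from h import *
from workcell import *
r=[]
for i in range(3):
    o=get_obs();r.append(o["ee_pos"])
    d=get_image("wrist");P=wcloud(o,d).reshape(-1,3);Rm=R.from_rotvec(o["orientation"]).as_matrix()
    L=(P-o["ee_pos"])@Rm
    S=L[(np.hypot(L[:,0],L[:,1])<27)&(abs(L[:,2]+33.5)<1.5)]
    c=cv2.minEnclosingCircle(S[:,:2].astype(np.float32))
    # cup top ring z ~42 (tool z ~ +4.5)
    C=L[(np.hypot(L[:,0],L[:,1])<36)&(abs(L[:,2]-4.5)<2.5)]
    print(len(S),np.median(S[:,2]),c,S.min(0),S.max(0),"cup",len(C),C.min(0),C.max(0),o["ee_pos"])
E
```

```text
5053 -33.045019173825914 ((2.4029159545898438, -0.053537480533123016), 25.980186462402344) [-19.12322755 -24.39945473 -34.99634207] [ 22.30099241  24.35156822 -32.00020937] cup 1752 [  4.08889984 -29.39282218   2.00255365] [30.64225215 29.1295054   6.99492167] [ 632.67119666 -189.23658613  176.97855567]
5066 -33.0433196783642 ((2.28924822807312, 0.02288629114627838), 26.087282180786133) [-19.24939468 -24.43796189 -34.87313899] [ 22.6370582   24.65295909 -32.00065938] cup 1754 [  4.1183877  -29.38942859   2.05670442] [30.39699733 29.21142601  6.99297749] [ 632.72321506 -189.37447237  176.9454706 ]
5042 -33.03872993577929 ((2.55739164352417, -0.14275754988193512), 25.846343994140625) [-19.21118764 -24.36687198 -34.99176052] [ 22.81564334  24.28045531 -32.00213597] cup 1751 [  4.29016832 -29.42879468   2.03397606] [30.3685282  29.22320237  6.99241478] [ 632.74145652 -189.53606086  176.91776979]
```

>>> jog_arm:
  commands:
    - [-1, [0, -0.012, 0.1], [0, 0, 0]]
    - [-1, [0, 0, 0.15], [0, 0, 0]]
    - [-1, [0, 0, 0.1], [0, 0, 0]]
    - [-1, [0, 0, 0.03], [0, 0, 0]]
    - [-1, [0, 0, 0.02], [0, 0, 0]]
    - [-1, [0, 0, 0.02], [0, 0, 0]]
    - [-1, [0, 0, 0], [0, 0, 0]]
    - [-1, [0, 0, 0], [0, 0, 0]]

```text
t: 8.8
ee_pos: [632.4, -190.9, 135.1]
orientation: [0.93, 3.0, 0.0]
ft_force: [-0.3, -0.5, -5.4]
width: 45.7
grasp_force: 30.0
```

```bash
python3 - <<'E'
from workcell import *
for i in range(3): o=get_obs();print(o["ee_pos"],o["ft_force"],o["moment"]);get_image("side")
E
```

```text
[ 632.36747383 -190.91500094  135.06027967] [-0.33952445 -0.45234971 -5.43420549] [-0.00933754 -0.11047068 -0.02744359]
[ 632.37263187 -190.92999635  135.13123402] [ 0.20633775 -0.02073769 -4.12035977] [-0.01784414 -0.17764321 -0.03293833]
[ 632.35464699 -190.90897319  135.12843626] [ 0.17191895  0.36129327 -5.02329259] [-0.00433038 -0.11897952 -0.01506091]
```

>>> jog_arm:
  commands:
    - [-1, [0, 0, 0.02], [0, 0, 0]]
    - [-1, [0, 0, 0.02], [0, 0, 0]]
    - [-1, [0, 0, 0.02], [0, 0, 0]]
    - [-1, [0, 0, 0], [0, 0, 0]]

```text
t: 9.35
ee_pos: [631.8, -190.8, 128.1]
orientation: [-0.93, -3.0, 0.0]
ft_force: [0.7, -0.8, -5.3]
width: 45.8
grasp_force: 30.0
```

>>> jog_arm:
  commands:
    - [-1, [0, 0, 0.02], [0, 0, 0]]
    - [-1, [0, 0, 0.02], [0, 0, 0]]
    - [-1, [0, 0, 0.02], [0, 0, 0]]
    - [-1, [0, 0, 0], [0, 0, 0]]

```text
t: 9.75
ee_pos: [632.0, -190.8, 122.3]
orientation: [-0.93, -3.0, -0.0]
ft_force: [-0.8, -0.3, -4.3]
width: 45.3
grasp_force: 30.0
```

>>> jog_arm:
  commands:
    - [-1, [0, 0, 0.02], [0, 0, 0]]
    - [-1, [0, 0, 0.02], [0, 0, 0]]
    - [-1, [0, 0, 0.01], [0, 0, 0]]
    - [-1, [0, 0, 0.01], [0, 0, 0]]
    - [-1, [0, 0, 0.01], [0, 0, 0]]
    - [-1, [0, 0, 0.01], [0, 0, 0]]
    - [-1, [0, 0, 0.01], [0, 0, 0]]

```text
t: 10.45
ee_pos: [632.1, -190.8, 113.6]
orientation: [-0.931, -3.001, -0.0]
ft_force: [-1.2, 0.5, -3.7]
width: 45.6
grasp_force: 30.0
```

>>> jog_arm:
  commands:
    - [-1, [0, 0, 0.01], [0, 0, 0]]
    - [-1, [0, 0, 0.01], [0, 0, 0]]
    - [-1, [0, 0, 0.01], [0, 0, 0]]

```text
t: 10.75
ee_pos: [632.2, -190.9, 111.7]
orientation: [0.93, 3.0, -0.0]
ft_force: [-3.8, 2.2, 6.7]
width: 45.6
grasp_force: 30.0
```

>>> jog_arm:
  commands:
    - [-1, [0, 0, 0.01], [0, 0, 0]]
    - [-1, [0, 0, 0.01], [0, 0, 0]]

```text
t: 10.95
ee_pos: [632.2, -190.9, 109.9]
orientation: [0.93, 3.0, -0.0]
ft_force: [-4.2, 1.8, 6.7]
width: 45.6
grasp_force: 30.0
```

>>> jog_arm:
  commands:
    - [-1, [0.005, 0, 0.01], [0, 0, 0]]
    - [-1, [0, 0, 0.01], [0, 0, 0]]
    - [-1, [0, 0, 0.01], [0, 0, 0]]
    - [-1, [0, 0, 0.01], [0, 0, 0]]
    - [-1, [0, 0, 0.01], [0, 0, 0]]

```text
t: 11.45
ee_pos: [632.2, -190.9, 105.3]
orientation: [0.93, 2.999, -0.0]
ft_force: [-4.9, 0.8, 9.1]
width: 45.3
grasp_force: 30.0
```

>>> jog_arm:
  commands:
    - [-1, [0, 0, 0.008], [0, 0, 0]]
    - [-1, [0, 0, 0.008], [0, 0, 0]]

```text
t: 11.65
ee_pos: [632.2, -190.9, 103.9]
orientation: [0.93, 2.999, -0.0]
ft_force: [-4.6, 2.0, 9.7]
width: 45.8
grasp_force: 30.0
```

>>> jog_arm:
  commands:
    - [-1, [0.003, 0, 0.007], [0, 0, 0]]
    - [-1, [0, 0, 0.006], [0, 0, 0]]

```text
t: 11.85
ee_pos: [632.2, -190.9, 102.8]
orientation: [0.93, 2.999, -0.001]
ft_force: [-5.1, 0.4, 10.7]
width: 45.8
grasp_force: 30.0
```

>>> jog_arm:
  commands:
    - [-1, [0, 0, 0.006], [0, 0, 0]]

```text
t: 11.95
ee_pos: [632.2, -190.8, 102.7]
orientation: [0.93, 2.999, -0.0]
ft_force: [-8.1, 1.5, 17.6]
width: 45.8
grasp_force: 30.0
```

>>> jog_arm:
  commands:
    - [-1, [0, 0, 0.005], [0, 0, 0]]

```text
t: 12.05
ee_pos: [632.2, -190.9, 102.7]
orientation: [0.93, 2.999, -0.0]
ft_force: [-9.7, 1.9, 20.6]
width: 45.8
grasp_force: 30.0
```

>>> jog_arm:
  commands:
    - [-1, [0, 0, -0.006], [0, 0, 0]]
    - [-1, [0.01, 0, -0.005], [0, 0, 0]]
    - [-1, [0, 0, 0], [0, 0, 0]]

```text
t: 12.35
ee_pos: [632.0, -190.7, 102.7]
orientation: [0.929, 2.997, -0.001]
ft_force: [-1.5, -1.0, 8.3]
width: 45.4
grasp_force: 30.0
```

>>> jog_arm:
  commands:
    - [1, [0, 0, 0], [0, 0, 0]]
    - [1, [0, 0, 0], [0, 0, 0]]
    - [1, [0, 0, 0], [0, 0, 0]]
    - [1, [0, 0, 0], [0, 0, 0]]
    - [1, [0, 0, -0.2], [0, 0, 0]]
    - [1, [0, 0, -0.4], [0, 0, 0]]
    - [1, [0, 0, -0.4], [0, 0, 0]]
    - [-1, [0, 0, -0.2], [0, 0, 0]]
    - [-1, [0, 0, 0], [0, 0, 0]]
    - [-1, [0, 0, 0], [0, 0, 0]]

```text
t: 13.35
ee_pos: [630.4, -189.7, 220.3]
orientation: [-0.93, -3.001, -0.0]
ft_force: [-0.3, -0.9, -0.5]
width: 67.7
grasp_force: 0.0
```

```bash
python3 - <<'E'
from h import *
from workcell import *
o=get_obs();print(o["ee_pos"],o["ft_force"],o["width"])
Rm=R.from_rotvec(o["orientation"]).as_matrix()
d=get_image("wrist");P=wcloud(o,d).reshape(-1,3);L=(P-[632,-190.7,0])@Rm
D=np.hypot(L[:,0],L[:,1])
m=(P[:,2]<150)
S=P[m&(D<27)&(abs(P[:,2]-136)<3)];print("top",len(S),np.median(S[:,2]),cv2.minEnclosingCircle(S[:,:2].astype(np.float32)))
for s in(1,-1):
    E=L[m&(s*L[:,0]>50)&(s*L[:,0]<115)&(abs(L[:,1])<20)&(P[:,2]>110)];print("end",s,len(E),len(E) and (np.median(E,0).round(1),E.min(0).round(1),E.max(0).round(1)))
s=get_image("side")["image"][85:205,270:410]
cv2.imwrite("pics/c4.png",cv2.hconcat([cv2.resize(s,(400,340),interpolation=2),cv2.resize(d["image"],(400,340))]))
E
```

```text
[ 630.36562244 -189.72193564  220.29470145] [-0.32285426 -0.92944285 -0.48607333] 67.65936476158855
top 2148 135.7254951508611 ((632.0668334960938, -190.57936096191406), 23.35489273071289)
end 1 709 (array([  81.2,    0.5, -127.3]), array([  64. ,  -11. , -131.7]), array([  91.1,   11.8, -110. ]))
end -1 660 (array([ -75.4,   -0.4, -124.8]), array([ -86.9,  -12. , -135.4]), array([ -59.3,   11.2, -110. ]))
```

View pics/c4.png

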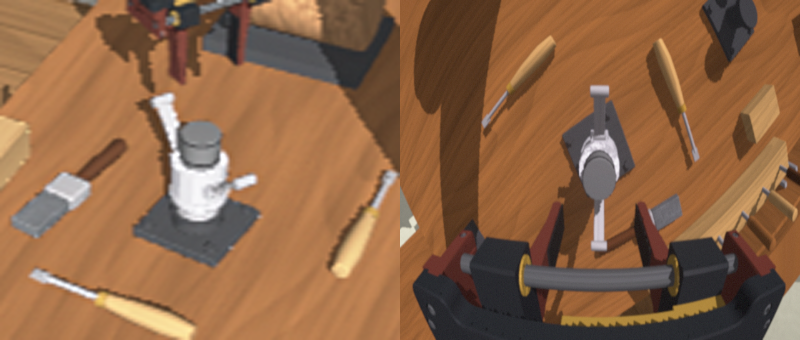

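The picture shows the cup down over the port with its top at 135.7 mm, which matches 80 mm plus the shoulder height, and both arms still up. Next I'll shut the fingers and go above the +x arm.

>>> jog_arm:
  commands:
    - [-1, [0.36, 0, 0], [0, 0, 0]]
    - [-1, [0.36, 0, 0], [0, 0, 0]]
    - [-1, [0, 0, 0], [0, 0, 0]]
    - [-1, [0, 0, 0.3], [0, 0, 0]]
    - [-1, [0, 0, 0.3], [0, 0, 0]]
    - [-1, [0, 0, 0.1], [0, 0, 0]]
    - [-1, [0, 0, 0], [0, 0, 0]]
    - [-1, [0, 0, 0], [0, 0, 0]]

```text
t: 14.25
ee_pos: [571.8, -149.3, 151.0]
orientation: [0.931, 3.001, -0.0]
ft_force: [-0.3, -0.2, 0.0]
width: 0.2
grasp_force: 0.0
```

>>> jog_arm:
  commands:
    - [-1, [0.01, 0, 0.04], [0, 0, 0]]
    - [-1, [0.02, 0, 0.04], [0, 0, 0]]
    - [-1, [0.03, 0, 0.04], [0, 0, 0]]
    - [-1, [0.03, 0, 0.03], [0, 0, 0]]

```text
t: 14.65
ee_pos: [563.5, -143.8, 135.7]
orientation: [0.931, 3.0, 0.0]
ft_force: [0.3, 0.6, 0.0]
width: 0.6
grasp_force: 0.0
```

>>> jog_arm:
  commands:
    - [-1, [0.029, 0, 0.042], [0, 0, 0]]
    - [-1, [0.029, 0, 0.042], [0, 0, 0]]
    - [-1, [0.027, 0, 0.042], [0, 0, 0]]
    - [-1, [0.025, 0, 0.042], [0, 0, 0]]

```text
t: 15.05
ee_pos: [553.8, -137.1, 118.7]
orientation: [-0.93, -2.999, -0.0]
ft_force: [-2.4, 2.1, 4.0]
width: 0.8
grasp_force: 2.1
```

>>> jog_arm:
  commands:
    - [-1, [0.018, 0, 0.042], [0, 0, 0]]
    - [-1, [0.018, 0, 0.042], [0, 0, 0]]
    - [-1, [0.016, 0, 0.042], [0, 0, 0]]
    - [-1, [0.014, 0, 0.042], [0, 0, 0]]

```text
t: 15.45
ee_pos: [549.3, -134.0, 101.8]
orientation: [0.931, 3.001, -0.0]
ft_force: [-1.2, 0.4, 2.7]
width: 0.9
grasp_force: 1.2
```

>>> jog_arm:
  commands:
    - [-1, [0.01, 0, 0.045], [0, 0, 0]]
    - [-1, [0.008, 0, 0.045], [0, 0, 0]]
    - [-1, [0.004, 0, 0.045], [0, 0, 0]]
    - [-1, [0, 0, 0.04], [0, 0, 0]]
    - [-1, [-0.004, 0, 0.03], [0, 0, 0]]
    - [-1, [-0.004, 0, 0.03], [0, 0, 0]]

```text
t: 16.05
ee_pos: [548.3, -133.4, 78.4]
orientation: [0.931, 3.0, -0.0]
ft_force: [-0.7, 1.1, 1.4]
width: 0.3
grasp_force: 0.8
```

>>> jog_arm:
  commands:
    - [-1, [-0.005, 0, 0.02], [0, 0, 0]]
    - [-1, [-0.005, 0, 0.02], [0, 0, 0]]
    - [-1, [-0.005, 0, 0.02], [0, 0, 0]]

```text
t: 16.35
ee_pos: [549.5, -134.2, 72.6]
orientation: [0.93, 3.0, 0.0]
ft_force: [0.6, 0.5, 1.5]
width: 0.6
grasp_force: 0.7
```

>>> jog_arm:
  commands:
    - [-1, [-0.006, 0, 0.015], [0, 0, 0]]
    - [-1, [-0.006, 0, 0.015], [0, 0, 0]]

```text
t: 16.55
ee_pos: [550.5, -134.8, 69.6]
orientation: [0.93, 3.001, 0.0]
ft_force: [-1.7, 0.1, 0.9]
width: 0.2
grasp_force: 0.7
```

>>> jog_arm:
  commands:
    - [-1, [-0.002, 0, 0.015], [0, 0, 0]]
    - [-1, [-0.002, 0, 0.015], [0, 0, 0]]

```text
t: 16.75
ee_pos: [550.9, -135.1, 66.7]
orientation: [0.93, 3.0, -0.0]
ft_force: [-0.6, -0.5, 1.4]
width: 0.4
grasp_force: 1.0
```

>>> jog_arm:
  commands:
    - [-1, [-0.002, 0, 0.015], [0, 0, 0]]
    - [-1, [-0.002, 0, 0.015], [0, 0, 0]]

```text
t: 16.95
ee_pos: [551.4, -135.4, 63.7]
orientation: [0.93, 3.0, -0.0]
ft_force: [-0.7, 0.1, 0.8]
width: 0.4
grasp_force: 1.0
```

>>> jog_arm:
  commands:
    - [-1, [0, 0, 0.015], [0, 0, 0]]
    - [-1, [0, 0, 0.01], [0, 0, 0]]

```text
t: 17.15
ee_pos: [551.4, -135.3, 61.2]
orientation: [0.93, 3.0, -0.0]
ft_force: [1.1, -0.1, 1.6]
width: 0.6
grasp_force: 0.9
```

>>> jog_arm:
  commands:
    - [-1, [0, 0, 0.01], [0, 0, 0]]
    - [-1, [0, 0, 0.01], [0, 0, 0]]

```text
t: 17.35
ee_pos: [551.2, -135.3, 59.2]
orientation: [0.93, 3.0, 0.0]
ft_force: [0.3, -0.7, 2.9]
width: 0.9
grasp_force: 1.1
```

>>> jog_arm:
  commands:
    - [-1, [0, 0, 0.01], [0, 0, 0]]

```text
t: 17.45
ee_pos: [551.4, -135.3, 58.3]
orientation: [0.93, 3.0, -0.0]
ft_force: [0.6, -0.1, 3.0]
width: 0.5
grasp_force: 1.4
```

>>> jog_arm:
  commands:
    - [-1, [0, 0, 0.008], [0, 0, 0]]

```text
t: 17.55
ee_pos: [551.5, -135.4, 57.5]
orientation: [0.93, 3.0, 0.0]
ft_force: [0.4, -1.0, 4.3]
width: 0.6
grasp_force: 1.7
```

>>> jog_arm:
  commands:
    - [-1, [0, 0, 0.01], [0, 0, 0]]
    - [-1, [0, 0, 0.005], [0, 0, 0]]

```text
t: 17.75
ee_pos: [551.6, -135.4, 56.2]
orientation: [0.93, 2.999, -0.0]
ft_force: [0.9, -0.3, 6.5]
width: 0.3
grasp_force: 2.4
```

>>> jog_arm:
  commands:
    - [-1, [0, 0, 0.007], [0, 0, 0]]

```text
t: 17.85
ee_pos: [551.8, -135.5, 55.6]
orientation: [0.93, 2.999, -0.0]
ft_force: [2.1, -1.8, 8.1]
width: 0.5
grasp_force: 2.7
```

>>> jog_arm:
  commands:
    - [-1, [0, 0, 0.007], [0, 0, 0]]

```text
t: 17.95
ee_pos: [551.9, -135.5, 55.1]
orientation: [0.93, 2.999, 0.0]
ft_force: [0.4, -0.9, 9.4]
width: 0.5
grasp_force: 4.1
```

>>> jog_arm:
  commands:
    - [-1, [0, 0, 0.007], [0, 0, 0]]

```text
t: 18.05
ee_pos: [552.0, -135.5, 54.7]
orientation: [0.93, 2.999, 0.0]
ft_force: [-0.7, -0.6, 13.2]
width: 0.5
grasp_force: 5.7
```

>>> jog_arm:
  commands:
    - [-1, [0, 0, 0.007], [0, 0, 0]]

```text
t: 18.15
ee_pos: [552.1, -135.6, 54.3]
orientation: [0.93, 2.998, 0.0]
ft_force: [-1.2, -1.5, 16.2]
width: 0.4
grasp_force: 7.4
```

>>> jog_arm:
  commands:
    - [-1, [0, 0, 0.005], [0, 0, 0]]

```text
t: 18.25
ee_pos: [552.2, -135.6, 54.0]
orientation: [0.93, 2.998, 0.0]
ft_force: [-1.9, -0.4, 17.7]
width: 0.9
grasp_force: 8.3
```

>>> jog_arm:
  commands:
    - [-1, [0, 0, -0.02], [0, 0, 0]]
    - [-1, [0.05, 0, -0.4], [0, 0, 0]]
    - [-1, [0.1, 0, -0.4], [0, 0, 0]]
    - [-1, [0, 0, -0.4], [0, 0, 0]]
    - [-1, [0, 0, -0.4], [0, 0, 0]]
    - [-1, [-0.4, 0, 0], [0, 0, 0]]
    - [-1, [-0.4, 0, 0], [0, 0, 0]]
    - [-1, [-0.4, 0, 0], [0, 0, 0]]
    - [-1, [0, 0, 0], [0, 0, 0]]
    - [-1, [0, 0, 0], [0, 0, 0]]

```text
t: 19.25
ee_pos: [636.8, -194.5, 213.2]
orientation: [-0.931, -2.998, -0.0]
ft_force: [-0.2, 0.1, -0.5]
width: 0.2
grasp_force: 0.0
```

```bash
cat > m.py <<'E'
from h import *
from workcell import *
import sys
o=get_obs();print(o["t"],o["ee_pos"],o["ft_force"],o["width"])
Rm=R.from_rotvec(o["orientation"]).as_matrix()
d=get_image("wrist");P=wcloud(o,d).reshape(-1,3);Z=P[:,2]
S=P[(np.hypot(P[:,0]-632,P[:,1]+190.7)<27)&(abs(Z-136)<4)];print("top",len(S),np.median(Z[(np.hypot(P[:,0]-632,P[:,1]+190.7)<20)]),cv2.minEnclosingCircle(S[:,:2].astype(np.float32)))
L=(P-[632,-190.7,0])@Rm
for s in(1,-1):
    for a in range(40,116,6):
        q=(s*L[:,0]>=a)&(s*L[:,0]<a+6)&(abs(L[:,1])<6)&(Z>25)&(Z<150)
        if q.sum()>3: print(s,a+3,q.sum(),"zmed",np.median(Z[q]).round(1),end="; ")
    print()
cv2.imwrite(sys.argv[1],d["image"])
E
python3 m.py pics/w5.png
```

```text
19.25 [ 636.78472827 -194.54057441  213.15517612] [-0.16573487  0.13405986 -0.50312975] 0.23660919087079413
top 2467 316.4619475053188 ((628.5055541992188, -188.3907928466797), 23.637109756469727)
1 43 90 zmed 77.1; 1 49 77 zmed 74.3; 1 55 85 zmed 71.4; 1 61 72 zmed 68.8; 1 67 72 zmed 65.9; 1 73 72 zmed 63.4; 1 79 71 zmed 60.5; 1 85 72 zmed 57.8; 1 91 60 zmed 55.1; 1 97 72 zmed 53.7; 1 103 60 zmed 52.6; 
-1 43 92 zmed 98.4; -1 49 17 zmed 106.3; -1 55 4 zmed 109.6;
```

>>> jog_arm:
  commands:
    - [-1, [0, 0, 0], [0, 0, 0]]
    - [-1, [0, 0, 0], [0, 0, 0]]
    - [-1, [0, 0, 0], [0, 0, 0]]

```text
t: 19.6
ee_pos: [637.1, -194.1, 214.8]
orientation: [-0.93, -3.001, -0.0]
ft_force: [-0.2, -1.3, -0.3]
width: 0.4
grasp_force: 0.0
```

```bash
cat >> m.py <<'E'
T=L[(np.hypot(L[:,0],L[:,1])<20)&(abs(Z-136)<6)]
A=np.c_[T[:,:2],np.ones(len(T))];c=np.linalg.lstsq(A,-T[:,2],rcond=None)[0];print("barrel plane z=",c," tilt deg x,y",np.degrees(c[:2]),len(T))
B=L[(np.hypot(L[:,0],L[:,1])>60)&(np.hypot(L[:,0],L[:,1])<160)&(abs(Z)<5)];A=np.c_[B[:,:2],np.ones(len(B))];print("bench plane",np.linalg.lstsq(A,-B[:,2],rcond=None)[0])
E
python3 m.py pics/w6.png; python3 - <<'E'
from workcell import get_image
import cv2
s=get_image("side")["image"][85:205,270:410]
w=cv2.imread('pics/w6.png')[60:360,120:520]
cv2.imwrite("pics/c6.png",cv2.hconcat([cv2.resize(s,(400,340),interpolation=2),cv2.resize(w,(400,340))]))
E
```

```text
19.6 [ 637.12248155 -194.14011202  214.83418681] [-0.18423669 -1.26448606 -0.33538888] 0.4184947575853056
top 2434 317.8376103405767 ((628.3152465820312, -188.1357421875), 23.774755477905273)
1 43 90 zmed 77.2; 1 49 74 zmed 74.1; 1 55 72 zmed 71.4; 1 61 83 zmed 68.7; 1 67 72 zmed 66.1; 1 73 72 zmed 63.0; 1 79 59 zmed 60.4; 1 85 72 zmed 57.6; 1 91 72 zmed 55.2; 1 97 70 zmed 53.9; 1 103 47 zmed 53.0; 
-1 43 102 zmed 98.2; -1 49 21 zmed 104.5; -1 55 8 zmed 109.4; 
barrel plane z= [-4.97934687e-02 -1.54566904e-03  1.37511727e+02]  tilt deg x,y [-2.8529556  -0.08856031] 1747
bench plane [ 0.00079314  0.00082441 -0.13228957]
```

View pics/c6.png

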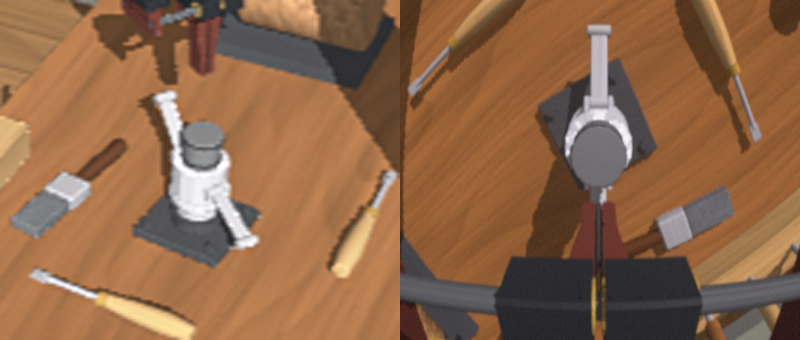

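The picture shows the +x arm down, but my last push tilted the filter about 2.9° toward +x. I'll press on the far (-x) side of the barrel top to seat it again.

>>> jog_arm:
  commands:
    - [-1, [-0.08, 0, 0.2], [0, 0, 0]]
    - [-1, [0, 0, 0.3], [0, 0, 0]]
    - [-1, [0, 0, 0.15], [0, 0, 0]]
    - [-1, [0, 0, 0.05], [0, 0, 0]]
    - [-1, [0, 0, 0.02], [0, 0, 0]]
    - [-1, [0, 0, 0], [0, 0, 0]]

```text
t: 20.3
ee_pos: [644.7, -199.3, 143.3]
orientation: [0.93, 3.0, -0.0]
ft_force: [0.8, -0.4, -0.2]
width: 0.3
grasp_force: 0.0
```

>>> jog_arm:
  commands:
    - [-1, [0, 0, 0.01], [0, 0, 0]]
    - [-1, [0, 0, 0.01], [0, 0, 0]]
    - [-1, [0, 0, 0.01], [0, 0, 0]]

```text
t: 20.6
ee_pos: [644.5, -199.3, 140.2]
orientation: [0.93, 3.0, 0.0]
ft_force: [0.3, -0.6, 0.9]
width: 0.3
grasp_force: 0.0
```

>>> jog_arm:
  commands:
    - [-1, [0, 0, 0.008], [0, 0, 0]]
    - [-1, [0, 0, 0.008], [0, 0, 0]]

```text
t: 20.8
ee_pos: [645.0, -199.5, 138.6]
orientation: [0.93, 2.999, -0.0]
ft_force: [1.4, -1.8, 3.7]
width: 0.2
grasp_force: 1.8
```

>>> jog_arm:
  commands:
    - [-1, [0, 0, 0.008], [0, 0, 0]]
    - [-1, [0, 0, 0.008], [0, 0, 0]]

```text
t: 21.0
ee_pos: [646.1, -200.1, 137.8]
orientation: [0.929, 2.996, -0.001]
ft_force: [3.0, -3.3, 6.7]
width: 0.5
grasp_force: 3.6
```

>>> jog_arm:
  commands:
    - [-1, [0, 0, 0.007], [0, 0, 0]]

```text
t: 21.1
ee_pos: [646.5, -200.4, 137.5]
orientation: [0.929, 2.995, -0.001]
ft_force: [3.4, -3.4, 8.3]
width: 0.3
grasp_force: 4.1
```

>>> jog_arm:
  commands:
    - [-1, [0, 0, 0.006], [0, 0, 0]]

```text
t: 21.2
ee_pos: [647.0, -200.6, 137.3]
orientation: [0.928, 2.994, -0.001]
ft_force: [3.7, -4.0, 9.6]
width: 0.3
grasp_force: 4.6
```

>>> jog_arm:
  commands:
    - [-1, [0.005, 0, 0.008], [0, 0, 0]]
    - [-1, [0.005, 0, 0.008], [0, 0, 0]]

```text
t: 21.4
ee_pos: [647.4, -200.8, 136.9]
orientation: [0.927, 2.991, -0.002]
ft_force: [5.8, -6.3, 13.8]
width: 0.4
grasp_force: 7.1
```

>>> jog_arm:
  commands:
    - [-1, [0.005, 0, 0.008], [0, 0, 0]]
    - [-1, [0.005, 0, 0.008], [0, 0, 0]]

```text
t: 21.6
ee_pos: [647.9, -201.1, 136.6]
orientation: [0.926, 2.988, -0.003]
ft_force: [7.6, -8.4, 18.8]
width: 0.5
grasp_force: 9.3
```

>>> jog_arm:
  commands:
    - [-1, [0, 0, 0.008], [0, 0, 0]]

```text
t: 21.7
ee_pos: [648.3, -201.4, 136.4]
orientation: [0.926, 2.986, -0.004]
ft_force: [5.3, -10.3, 21.2]
width: 0.4
grasp_force: 10.5
```

>>> jog_arm:
  commands:
    - [-1, [0.005, 0, 0.007], [0, 0, 0]]
    - [-1, [0, 0, 0.007], [0, 0, 0]]

```text
t: 21.9
ee_pos: [648.5, -201.6, 136.2]
orientation: [0.925, 2.985, -0.004]
ft_force: [3.6, -8.5, 27.3]
width: 0.6
grasp_force: 13.7
```

>>> jog_arm:
  commands:
    - [-1, [0, 0, -0.02], [0, 0, 0]]
    - [-1, [0, 0, -0.3], [0, 0, 0]]
    - [-1, [0, 0, -0.46], [0, 0, 0]]
    - [-1, [0, 0, 0], [0, 0, 0]]
    - [-1, [0, 0, 0], [0, 0, 0]]
    - [-1, [0, 0, 0], [0, 0, 0]]
    - [-1, [0, 0, 0], [0, 0, 0]]

```text
t: 22.6
ee_pos: [641.1, -197.3, 205.8]
orientation: [-0.929, -2.997, -0.0]
ft_force: [-0.4, 0.7, -0.5]
width: 0.5
grasp_force: 0.0
```

```bash
python3 m.py pics/w7.png
```

```text
22.6 [ 641.05189723 -197.34871486  205.79089718] [-0.42452455  0.68449193 -0.46142897] 0.46273042877070086
top 2552 309.6302204018806 ((631.90234375, -191.04002380371094), 23.757328033447266)
1 43 78 zmed 77.4; 1 49 89 zmed 75.2; 1 55 77 zmed 73.0; 1 61 91 zmed 70.6; 1 67 77 zmed 68.2; 1 73 78 zmed 65.7; 1 79 74 zmed 63.7; 1 85 71 zmed 61.4; 1 91 72 zmed 59.1; 1 97 72 zmed 58.1; 1 103 60 zmed 57.4; 
-1 43 91 zmed 92.0; -1 49 59 zmed 96.4; -1 55 14 zmed 103.7; 
barrel plane z= [-2.46645885e-03  9.50560022e-04  1.35756561e+02]  tilt deg x,y [-0.14131768  0.05446308] 1933
bench plane [-0.00230253  0.00172349 -0.1413533 ]
```

Seated and level again: the top is at 135.8 mm with 0.1° tilt, and arm a slopes 21° down, at its stop. Next is arm b.

>>> jog_arm:
  commands:
    - [-1, [-0.31, 0, 0], [0, 0, 0]]
    - [-1, [-0.31, 0, 0], [0, 0, 0]]
    - [-1, [0, 0, 0.2], [0, 0, 0]]
    - [-1, [0, 0, 0.25], [0, 0, 0]]
    - [-1, [0, 0, 0.09], [0, 0, 0]]
    - [-1, [0, 0, 0], [0, 0, 0]]
    - [-1, [0, 0, 0], [0, 0, 0]]

```text
t: 23.35
ee_pos: [693.4, -232.8, 153.9]
orientation: [0.93, 3.001, 0.0]
ft_force: [1.1, -1.0, -0.1]
width: 0.6
grasp_force: 0.0
```

>>> jog_arm:
  commands:
    - [-1, [-0.01, 0, 0.04], [0, 0, 0]]
    - [-1, [-0.02, 0, 0.04], [0, 0, 0]]
    - [-1, [-0.03, 0, 0.04], [0, 0, 0]]
    - [-1, [-0.03, 0, 0.03], [0, 0, 0]]

```text
t: 23.75
ee_pos: [700.9, -238.0, 138.5]
orientation: [0.93, 3.0, 0.0]
ft_force: [-1.2, 0.3, -0.3]
width: 0.6
grasp_force: 0.0
```

>>> jog_arm:
  commands:
    - [-1, [-0.025, 0, 0.045], [0, 0, 0]]
    - [-1, [-0.028, 0, 0.048], [0, 0, 0]]
    - [-1, [-0.028, 0, 0.048], [0, 0, 0]]
    - [-1, [-0.027, 0, 0.045], [0, 0, 0]]

```text
t: 24.15
ee_pos: [712.1, -245.6, 121.8]
orientation: [0.929, 2.995, -0.001]
ft_force: [3.0, -2.2, 5.3]
width: 0.7
grasp_force: 2.4
```

>>> jog_arm:
  commands:
    - [-1, [-0.018, 0, 0.042], [0, 0, 0]]
    - [-1, [-0.018, 0, 0.042], [0, 0, 0]]
    - [-1, [-0.016, 0, 0.042], [0, 0, 0]]
    - [-1, [-0.014, 0, 0.042], [0, 0, 0]]

```text
t: 24.55
ee_pos: [714.9, -247.7, 102.7]
orientation: [-0.93, -3.0, -0.0]
ft_force: [1.5, -0.8, 2.0]
width: 0.3
grasp_force: 1.2
```

>>> jog_arm:
  commands:
    - [-1, [-0.01, 0, 0.045], [0, 0, 0]]
    - [-1, [-0.008, 0, 0.045], [0, 0, 0]]
    - [-1, [-0.004, 0, 0.045], [0, 0, 0]]
    - [-1, [0, 0, 0.04], [0, 0, 0]]
    - [-1, [0.004, 0, 0.03], [0, 0, 0]]

```text
t: 25.05
ee_pos: [716.2, -248.6, 82.1]
orientation: [-0.93, -3.0, -0.0]
ft_force: [1.0, 0.1, 1.5]
width: 0.4
grasp_force: 0.8
```

>>> jog_arm:
  commands:
    - [-1, [0.003, 0, 0.03], [0, 0, 0]]
    - [-1, [0.004, 0, 0.03], [0, 0, 0]]
    - [-1, [0.005, 0, 0.03], [0, 0, 0]]
    - [-1, [0.005, 0, 0.02], [0, 0, 0]]
    - [-1, [0.005, 0, 0.02], [0, 0, 0]]
    - [-1, [0.005, 0, 0.02], [0, 0, 0]]

```text
t: 25.65
ee_pos: [714.3, -247.3, 67.7]
orientation: [0.93, 3.001, -0.0]
ft_force: [1.2, -1.0, 2.0]
width: 0.5
grasp_force: 1.0
```

>>> jog_arm:
  commands:
    - [-1, [0.004, 0, 0.015], [0, 0, 0]]
    - [-1, [0.004, 0, 0.015], [0, 0, 0]]
    - [-1, [0, 0, 0.01], [0, 0, 0]]

```text
t: 25.95
ee_pos: [713.6, -246.8, 63.7]
orientation: [-0.931, -3.001, -0.0]
ft_force: [0.9, -0.5, 1.5]
width: 0.7
grasp_force: 1.0
```

>>> jog_arm:
  commands:
    - [-1, [0, 0, 0.01], [0, 0, 0]]
    - [-1, [0, 0, 0.007], [0, 0, 0]]

```text
t: 26.15
ee_pos: [713.3, -246.6, 61.9]
orientation: [-0.93, -3.0, -0.0]
ft_force: [-0.6, 0.3, 2.5]
width: 0.2
grasp_force: 1.0
```

>>> jog_arm:
  commands:
    - [-1, [0, 0, 0.008], [0, 0, 0]]
    - [-1, [0, 0, 0.008], [0, 0, 0]]

```text
t: 26.35
ee_pos: [713.4, -246.6, 60.4]
orientation: [-0.93, -3.0, -0.0]
ft_force: [-1.9, 1.2, 3.6]
width: 0.5
grasp_force: 1.5
```

>>> jog_arm:
  commands:
    - [-1, [0, 0, 0.008], [0, 0, 0]]

```text
t: 26.45
ee_pos: [713.5, -246.7, 59.9]
orientation: [-0.93, -3.0, -0.0]
ft_force: [-2.3, 1.4, 7.3]
width: 0.5
grasp_force: 3.0
```

>>> jog_arm:
  commands:
    - [-1, [0, 0, 0.007], [0, 0, 0]]

```text
t: 26.55
ee_pos: [713.7, -246.8, 59.7]
orientation: [0.93, 3.001, 0.0]
ft_force: [-3.2, 2.3, 8.9]
width: 0.7
grasp_force: 3.7
```

>>> jog_arm:
  commands:
    - [-1, [0, 0, 0.007], [0, 0, 0]]

```text
t: 26.65
ee_pos: [713.9, -246.9, 59.4]
orientation: [0.93, 3.0, 0.0]
ft_force: [-2.9, 1.7, 10.6]
width: 0.7
grasp_force: 4.5
```

>>> jog_arm:
  commands:
    - [-1, [0, 0, 0.005], [0, 0, 0]]

```text
t: 26.75
ee_pos: [714.0, -246.9, 59.2]
orientation: [0.93, 3.0, 0.0]
ft_force: [-1.5, 1.7, 12.3]
width: 0.5
grasp_force: 5.0
```

>>> jog_arm:
  commands:
    - [-1, [0, 0, -0.02], [0, 0, 0]]
    - [-1, [-0.05, 0, -0.4], [0, 0, 0]]
    - [-1, [-0.25, 0, -0.4], [0, 0, 0]]
    - [-1, [-0.25, 0, -0.4], [0, 0, 0]]
    - [-1, [0, 0, -0.35], [0, 0, 0]]
    - [-1, [0, 0, 0], [0, 0, 0]]
    - [-1, [0, 0, 0], [0, 0, 0]]
    - [-1, [0, 0, 0], [0, 0, 0]]
    - [-1, [0, 0, 0], [0, 0, 0]]

```text
t: 27.65
ee_pos: [757.9, -277.4, 212.3]
orientation: [-0.929, -2.997, -0.0]
ft_force: [0.2, -0.4, -0.2]
width: 0.3
grasp_force: 0.0
```

```bash
python3 m.py pics/w8.png
```

```text
27.65 [ 757.85522846 -277.37612105  212.32760206] [ 0.23548238 -0.38909493 -0.21359013] 0.3167008293477182
top 2519 135.86585642222093 ((632.3836669921875, -191.17556762695312), 23.573766708374023)

-1 43 91 zmed 77.5; -1 49 78 zmed 75.4; -1 55 72 zmed 72.9; -1 61 75 zmed 70.5; -1 67 80 zmed 68.3; -1 73 72 zmed 65.6; -1 79 59 zmed 63.6; -1 85 72 zmed 61.2; -1 91 72 zmed 59.0; -1 97 72 zmed 57.6; -1 103 60 zmed 56.9; 
barrel plane z= [-2.13021137e-03 -3.78553069e-05  1.35856635e+02]  tilt deg x,y [-0.12205212 -0.00216895] 1955
bench plane [-0.00280258  0.00163659 -0.01684632]
```

>>> jog_arm:
  commands:
    - [-1, [0.35, 0, 0], [0, 0, 0]]
    - [-1, [0.4, 0, 0], [0, 0, 0]]
    - [-1, [0.4, 0, 0], [0, 0, 0]]
    - [-1, [0.3, 0, 0], [0, 0, 0]]
    - [-1, [0, 0, 0], [0, 0, 0]]
    - [-1, [0, 0, 0], [0, 0, 0]]
    - [-1, [0, 0, 0], [0, 0, 0]]
    - [-1, [0, 0, 0], [0, 0, 0]]

```text
t: 28.5
ee_pos: [640.3, -196.5, 214.4]
orientation: [0.931, 3.0, -0.0]
ft_force: [-0.4, -0.2, -0.1]
width: 0.6
grasp_force: 0.0
```

```bash
python3 m.py pics/w9.png; python3 - <<'E'
from workcell import get_image
import cv2
s=get_image("side")["image"]
w=cv2.imread('pics/w9.png')
cv2.imwrite("pics/c9.png",cv2.hconcat([cv2.resize(s,(400,300)),cv2.resize(w,(400,300))]))
E
```

```text
28.5 [ 640.25058018 -196.48907553  214.43079543] [-0.35451111 -0.19253333 -0.08403905] 0.5839954328812753
top 2399 318.1685287639057 ((632.1154174804688, -191.04605102539062), 23.734832763671875)
1 43 84 zmed 77.4; 1 49 72 zmed 75.1; 1 55 72 zmed 72.9; 1 61 72 zmed 70.5; 1 67 83 zmed 68.2; 1 73 72 zmed 66.0; 1 79 60 zmed 63.5; 1 85 72 zmed 61.4; 1 91 72 zmed 59.2; 1 97 72 zmed 58.3; 1 103 48 zmed 57.6; 
-1 49 50 zmed 75.0; -1 55 44 zmed 72.5; -1 61 45 zmed 70.6; -1 67 18 zmed 68.2; -1 73 7 zmed 65.5; -1 79 8 zmed 63.8; 
barrel plane z= [7.67170231e-04 3.65071803e-04 1.35726256e+02]  tilt deg x,y [0.04395562 0.02091707] 1796
bench plane [ 0.00114235  0.00088167 -0.15231595]
```

View pics/c9.png

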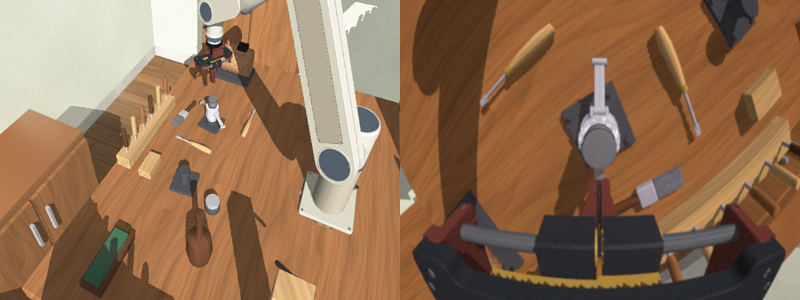

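Both arms are down and the filter is level. Arm a may have backed off about half a degree when I reseated the filter, so I'll press it again lightly now that b holds the other side.

>>> jog_arm:
  commands:
    - [-1, [0.4, 0, 0], [0, 0, 0]]
    - [-1, [0.4, 0, 0], [0, 0, 0]]
    - [-1, [0.27, 0, 0], [0, 0, 0]]
    - [-1, [0, 0, 0.4], [0, 0, 0]]
    - [-1, [0, 0, 0.4], [0, 0, 0]]
    - [-1, [0, 0, 0.4], [0, 0, 0]]
    - [-1, [0, 0, 0.2], [0, 0, 0]]
    - [-1, [0, 0, 0.1], [0, 0, 0]]
    - [-1, [0, 0, 0], [0, 0, 0]]
    - [-1, [0, 0, 0], [0, 0, 0]]

```text
t: 29.6
ee_pos: [552.1, -135.7, 65.5]
orientation: [0.93, 2.999, 0.0]
ft_force: [0.5, 0.3, 0.5]
width: 0.4
grasp_force: 0.0
```

>>> jog_arm:
  commands:
    - [-1, [0, 0, 0.01], [0, 0, 0]]
    - [-1, [0, 0, 0.01], [0, 0, 0]]
    - [-1, [0, 0, 0.01], [0, 0, 0]]

```text
t: 29.9
ee_pos: [551.7, -135.5, 62.6]
orientation: [0.93, 2.999, 0.0]
ft_force: [-0.1, -0.5, -0.0]
width: 0.2
grasp_force: 0.0
```

>>> jog_arm:
  commands:
    - [-1, [0, 0, 0.008], [0, 0, 0]]

```text
t: 30.0
ee_pos: [551.5, -135.4, 61.4]
orientation: [0.93, 3.0, 0.0]
ft_force: [-0.0, 0.6, -0.3]
width: 0.9
grasp_force: 0.0
```

>>> jog_arm:
  commands:
    - [-1, [0, 0, 0.01], [0, 0, 0]]
    - [-1, [0, 0, 0.008], [0, 0, 0]]

```text
t: 30.2
ee_pos: [551.7, -135.5, 59.6]
orientation: [0.93, 3.0, -0.0]
ft_force: [-1.3, -0.5, 8.8]
width: 0.2
grasp_force: 3.9
```

>>> jog_arm:
  commands:
    - [-1, [0, 0, 0.007], [0, 0, 0]]

```text
t: 30.3
ee_pos: [551.8, -135.5, 59.2]
orientation: [0.93, 3.0, -0.0]
ft_force: [-2.4, -0.1, 10.7]
width: 0.6
grasp_force: 5.6
```

>>> jog_arm:
  commands:
    - [-1, [0, 0, 0.006], [0, 0, 0]]

```text
t: 30.4
ee_pos: [551.8, -135.5, 58.9]
orientation: [0.93, 2.999, 0.0]
ft_force: [-2.7, 1.0, 14.3]
width: 0.3
grasp_force: 7.0
```

>>> jog_arm:
  commands:
    - [-1, [0, 0, -0.02], [0, 0, 0]]
    - [-1, [0.05, 0, -0.4], [0, 0, 0]]
    - [-1, [0.1, 0, -0.4], [0, 0, 0]]
    - [-1, [0, 0, -0.4], [0, 0, 0]]
    - [-1, [0, 0, -0.35], [0, 0, 0]]
    - [-1, [-0.4, 0, 0], [0, 0, 0]]
    - [-1, [-0.4, 0, 0], [0, 0, 0]]
    - [-1, [-0.4, 0, 0], [0, 0, 0]]
    - [-1, [0, 0, 0], [0, 0, 0]]
    - [-1, [0, 0, 0], [0, 0, 0]]

```text
t: 31.4
ee_pos: [637.4, -194.8, 213.9]
orientation: [-0.931, -2.999, -0.0]
ft_force: [-1.3, -1.3, 0.8]
width: 0.6
grasp_force: 0.0
```

>>> jog_arm:
  commands:
    - [-1, [0, 0, 0], [0, 0, 0]]
    - [-1, [0, 0, 0], [0, 0, 0]]
    - [-1, [0, 0, 0], [0, 0, 0]]

```text
t: 31.7
ee_pos: [637.2, -194.1, 215.1]
orientation: [-0.93, -3.001, -0.0]
ft_force: [-0.4, 0.3, -0.6]
width: 0.7
grasp_force: 0.0
```

```bash
python3 m.py pics/w10.png
```

```text
31.7 [ 637.20338725 -194.13931664  215.11865672] [-0.39981482  0.30836693 -0.55546963] 0.6837744093223949
top 2363 318.1728063345752 ((632.0030517578125, -190.72007751464844), 23.715734481811523)
1 43 91 zmed 77.4; 1 49 78 zmed 75.1; 1 55 77 zmed 72.9; 1 61 88 zmed 70.5; 1 67 72 zmed 68.1; 1 73 72 zmed 65.4; 1 79 72 zmed 63.2; 1 85 60 zmed 61.0; 1 91 71 zmed 58.7; 1 97 72 zmed 57.8; 1 103 59 zmed 56.9; 
-1 49 32 zmed 75.0; -1 55 47 zmed 73.1; -1 61 25 zmed 70.9; -1 67 8 zmed 68.4; -1 73 8 zmed 66.4; 
barrel plane z= [2.69719136e-03 1.03693299e-03 1.35774399e+02]  tilt deg x,y [0.15453768 0.05941188] 1775
bench plane [ 0.0006135   0.00084341 -0.12658648]
```

Both arms are at their stops (about 21.2° below horizontal), the filter is level and home, and the robot is clear.

```bash
python3 -c "from workcell import *;print(close_job())"
```

```text
the job is handed in; nothing more can be done
None
```

The filter is home on the port with both cam arms at their stops and the job is handed in at about 32 s; pressing arm a to its stop tilted the filter about 3°, so I pressed it level again (27 N) before swinging arm b down, then gave arm a a light second press.

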